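# Bleed a tabletop gas burner, refit its control knob and hold it pressed

## Task

This tabletop gas burner has lost its control knob. First bleed it: pull the round slide knob on its front all the way out to its stop and push it fully home again. Then take the loose control knob from the bench, turn it so that its D-shaped bore matches the bare D-shaped stem, push it right down onto the stem and press it in all the way against the spring, as for lighting; finish while still holding it pressed in, and leave the jar, the carton and the brush alone.

Things in the scene. Friction and masses are not known exactly. Their poses are not given: they have to be found in the camera images.
- stove: The tabletop gas burner, fixed to the bench: dark metal box 240 (x) x 300 (y) mm with a flat grey top 75 mm above the bench. Origin: centre of its underside, on the bench. Its front (own -x, towards the robot) carries the bleed slide; the valve stem stands on the top near the front. A pan grate, 105 mm above the bench, covers own x -8 to +114 mm, y within 75 mm of the middle.
- valve: Fixed valve bezel on the burner's top: a dark disc 38 mm across and 2 mm thick, with a small raised index bar (14 x 5 x 4 mm, 22 to 36 mm from the axis) on its own +x side, and a brass collar 20 mm across, 4 mm high. Origin: on the stem's axis, at the level of the burner's top. The stem's flat faces own +x, towards the index bar.
- stem_tip (a point): Centre of the top of the upright bare steel stem, on its axis, 28 mm above the burner's top when not pressed; it moves down with the stem. The stem has a D section: 12 mm diameter with a flat 3 mm from the axis on the own +x side; the last 3 mm are tapered to 8.4 mm diameter. Own z is up; the stem does not turn.
- stem (a joint): How far the sprung stem is pushed in, in m: 0 = out (at rest), 0.006 = fully in, its hard stop. It needs 3 N to start moving and 9 N to be fully in, and springs back when let go.
- vent_pull (a joint): How far the bleed slide is pulled out, in m: 0 = home (start), 0.030 = out at its stop. It slides level, along the burner's own -x. A sprung ball detent must be overcome at mid travel (about 9 to 21 mm), either way: it takes about 5 N there, about 1 N elsewhere; it stays where it is left.
- vent_grip (a point): Centre of the bleed slide's round black knob: a disc 28 mm across and 18 mm long along the slide's direction, its middle 30 mm in front of the burner's front face when home and 60 mm when out, 50 mm above the bench, on a 10 mm rod. Own -x is the pulling direction (level, out of the burner's front). Moves with the slide.
- knob: The loose control knob, black plastic, 40-85 g, standing on the bench, bore down. Origin: centre of its underside, on the bore's axis. Round hub 32 mm across, 0 to 17 mm high; above it a grip bar 14 mm wide (own y), 17 to 42 mm high, from own x -22 to +17 mm, then narrowing to a pointed nose at x +27 mm; a thin white line on top runs to the nose. The bore's flat is on the nose side (+x).
- knob_seat (a point): Centre of the roof of the knob's bore, knob's axes; it meets the stem's tip when the knob is right down. The bore opens below, is 14 mm deep, a D of 13.6 mm diameter with its flat 3.8 mm from the axis on own +x. It fits only with the nose towards the stem's flat and index bar, within about 0.1 rad.
- jar: Bystander: seasoning jar 60 mm across, 100 mm high, standing on the bench; origin at the centre of its underside. Leave it where it is.
- carton: Bystander: small cardboard carton 75 x 55 x 60 mm high; origin at the centre of its underside. Leave it where it is.
- brush: Bystander: hand brush lying on the bench beyond the burner's right side (-y). Leave it where it is.

How it is judged:
On the way, in this order (a step that is already met when the one before it is completed fails the run):
1. the bleed slide is pulled out to its stop (value of joint vent_pull above 0.026 m), for 0.1 s.
2. the bleed slide is pushed fully home (value of joint vent_pull below 0.003 m), for 0.1 s.
3. the control knob is right down on the stem, flat to flat, and held pressed in (value of joint stem above 0.0045 m and distance between knob_seat and stem_tip below 0.0035 m and angle between the x axis of knob and the x axis of stem_tip, either way round below 0.3 rad), for 0.5 s.
At the end, for the whole second after the job is handed in: The bleed slide is home (within 3 mm); the knob is seated on the stem (bore roof within 3.5 mm of the stem's tip, turned to match, upright), and the robot's fingers, still on the knob (over 2 N), keep the stem pressed in by at least 4.5 of its 6 mm through the last second (all of step 3 and value of joint vent_pull below 0.003 m and angle between knob's own z axis and vertical below 0.15 rad and contact force between the fingers and knob above 2 N and contact force between knob and stove below 0.5 N); the arm keeps its last pose, push and grip.
It fails at once if the jar is disturbed (moved over 30 mm) (distance of jar from where it was at the start of the episode above 0.03 m).
It fails at once if the carton is disturbed (moved over 30 mm) (distance of carton from where it was at the start of the episode above 0.03 m).
It fails at once if the brush is disturbed (moved over 30 mm) (distance of brush from where it was at the start of the episode above 0.03 m).
It also fails if it takes over 53 s, if anything falls off the work surface, if the arm or the gripper's body presses on something with over 40 N, if the wrist force passes 120 N, or if a joint passes its speed limit or range.

## Robot

A 7-joint arm with a two-finger parallel gripper is mounted at the origin on the work surface. World frame = base frame: x ahead of the robot, y to its left, z up, the work surface at z = 0. Lengths are in m, angles in rad, forces in N, time in s.
With the tool pointing down it reaches from about 0.4 to 0.875 m from the base axis. Payload 19.3 kg.
Tool frame: the origin (TCP) lies at the very end of the fingers, on their centre line; the grasp point (between the pads) lies 19 mm behind it; z points along the fingers, y is the direction in which the jaws open and shut (so a half turn about z gives the same grasp; the last joint's range is limited). The gripper opens to 85 mm and grips with 20 to 120 N. Pads are 22 mm wide; open, the fingers measure 114 mm over their backs; the gripper's body (76 mm by 85 mm) begins 54 mm behind the grasp point. The pads swing forward as they close: fully open they stand 13 mm farther back than shut.
Start: joints at [1.099, 0.521, -0.036, 1.599, 0.021, 1.021, -0.113], TCP at [0.244, -0.575, 0.231] pointing down, gripper open.
Joint ranges: [-2.91, 2.91], [-0.3, 2.13], [-1.5, 1.42], [0.17, 2.43], [-1.26, 4.41], [0.16, 1.93], [-2.52, 2.52]. Speed limits (rad/s): [1.89, 1.89, 2.39, 2.39, 3.01, 3.01, 3.01].

## Interface

Orientations are given as [roll, pitch, yaw] about the fixed x, y, z axes, in that order (R = Rz(yaw) Ry(pitch) Rx(roll)).
In Python, from workcell import telemetry, imaging, ticket gives the robot as it stands.
- The arm moves only by the tool carry_out, never from a script. Its argument "series" is a list of rows, each a list of 7 numbers: the shift along the tool's x, y, z in m, then the turn, a rotation vector about the tool's x, y, z in rad, then the closure in counts, from 0 (fully open) to 255 (shut). In form: [[tx, ty, tz, ax, ay, az, jaw], ...]. A call has 1 to 10 rows; each row is the pose to reach, as a shift and turn from the pose commanded when the call began, along the tool's axes at that moment; what a row does not reach only later rows make up. A row lasts 1/8 s, in which the tool goes at most 62.5 mm and 10.7 degrees, less where a joint would pass 70% of its speed; a pose out of reach is approached as far as the arm can. A call with a gripper value outside its range is refused whole. The fingers move at their own pace and stop on an object; "force" is the grip in N (left out, the last holds). Time passes only in rows, so rows that repeat a pose let the fingers close. It gives the time, the measured TCP pose, the force and the opening at its end, in the units of the state.
- telemetry.observe(): the state, without advancing time (a new reading comes with each control period).
- imaging.grab_frame(name): name is "scene" or "top" or "wrist"; returns (picture, depth): 480x640x3 uint8, blue, green, red; 480x640 float32, m along the optical axis (not along the pixel's ray), 0 where there is no reading.
- imaging.camera_info(name): a dict with "mtx" (3x3 intrinsics, pixels), "dist_coeffs" ([k1, k2, p1, p2, k3] as OpenCV has them; the pictures are not rectified), "extrinsics" (4x4, takes a point from camera to world coordinates); the wrist camera has in their place "hand_eye" (4x4, takes a point from camera to tool coordinates, whose origin is the TCP and whose axes are the flange's). Camera axes: x right, y down, z forward; pixel columns grow to the right and rows downward; lengths in m; the calibration is good to about 2 mm. A picture is of the moment at which its call begins: read the wrist's pose just before it. camera_info takes no time and is no camera call.
- ticket.job_done(): hands the job in, once; it reports no verdict.
The state is a dict: "clock": time; "qpos": joint angles; "qd": joint speeds; "joint_efforts": joint torques, N m; "position": TCP position; "tool_rot": TCP orientation; "force": force on the tool from outside, world axes, zero at the start; "moment": the same for the moment, N m; "grip_width": finger opening in m.
Only numpy, scipy, OpenCV 4.12 (cv2) and the standard library are available. Lean on these libraries where they do the work, as an engineer would, in place of code of your own. Each camera call takes 0.05 s, during which the arm holds its last target.

## Working session

There is one attempt and no reset: what is moved stays moved. The work goes in short steps, Python scripts to look and compute and a tool call to move; the robot and the scene stay as the last step left them, time stands still between calls to the robot, and variables do not carry over. Pictures are saved under pics/ and viewed, and the job is handed in when it is done.

Besides the shell and the picture viewer there is one more tool, called after "Request:" as name([rows], argument=value, ...), one row to a line, values as JSON. carry_out: Moves the arm, as the interface text tells. Its arguments: {"type":"object","properties":{"series":{"type":"array"},"force":{"type":"number"}},"required":["series"]}

```bash
mkdir -p pics; ls
cat > h.py <<'E'
import numpy as np, cv2
from workcell import telemetry, imaging, ticket
from scipy.spatial.transform import Rotation as Rn
def save(n,im): cv2.imwrite('pics/'+n+'.png',im)
E
python3 - <<'E'
from h import *
s=telemetry.observe()
for k,v in s.items(): print(k,np.round(v,4))
for n in ['scene','top','wrist']:
    im,d=imaging.grab_frame(n); save(n+'0',im); np.savez('pics/'+n+'0.npz',im=im,d=d)
    c=imaging.camera_info(n)
    print(n,{k:np.round(v,4).tolist() for k,v in c.items()})
E
```

```text
pics
clock 0.0
qpos [ 1.0988  0.522  -0.0363  1.6     0.0212  1.0211 -0.1128]
qd [ 0.0016 -0.0008  0.0011  0.0018 -0.0012  0.0002  0.0014]
joint_efforts [-1.80000e-03 -9.27084e+01  1.97900e+00 -3.69933e+01  1.78000e-02
  8.00000e-03  1.00000e-04]
position [ 0.2442 -0.5749  0.2307]
tool_rot [-3.1404e+00  1.0000e-04  4.0180e-01]
force [ 1.0364 -0.7485  0.6278]
moment [-0.0675  0.0398  0.0132]
grip_width 0.0854
scene {'mtx': [[580.6791, 0.0, 318.0007], [0.0, 580.6791, 249.4269], [0.0, 0.0, 1.0]], 'dist_coeffs': [-0.0674, 0.0, 0.0, 0.0, 0.0], 'extrinsics': [[-0.1783, 0.7469, -0.6406, 1.3674], [0.9838, 0.1475, -0.1019, 0.0437], [0.0184, -0.6484, -0.7611, 1.0738], [0.0, 0.0, 0.0, 1.0]]}
top {'mtx': [[452.3939, 0.0, 326.6419], [0.0, 452.3939, 240.9717], [0.0, 0.0, 1.0]], 'dist_coeffs': [-0.0463, 0.0, 0.0, 0.0, 0.0], 'extrinsics': [[0.0094, -0.9857, 0.1683, 0.3846], [-0.9999, -0.01, -0.0029, -0.0882], [0.0046, -0.1682, -0.9857, 0.9545], [0.0, 0.0, 0.0, 1.0]]}
wrist {'mtx': [[349.5738, 0.0, 316.1118], [0.0, 349.5738, 244.1274], [0.0, 0.0, 1.0]], 'dist_coeffs': [-0.0108, 0.0, 0.0, 0.0, 0.0], 'hand_eye': [[0.0001, -0.951, -0.309, 0.0803], [1.0, -0.0001, 0.0006, 0.0002], [-0.0006, -0.309, 0.951, -0.1438], [0.0, 0.0, 0.0, 1.0]]}
```

View pics/scene0.png

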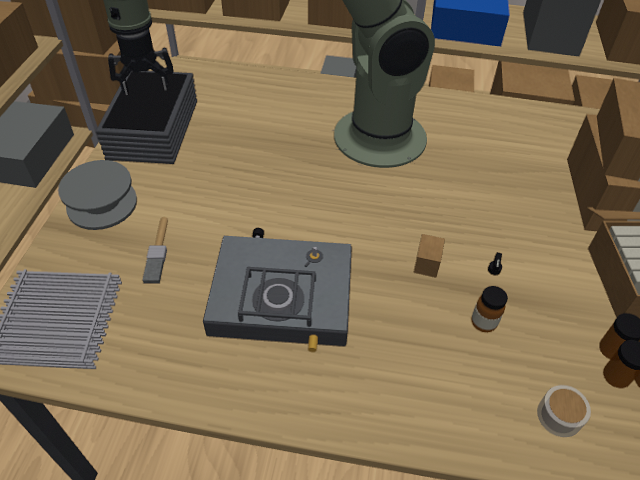

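View pics/top0.png

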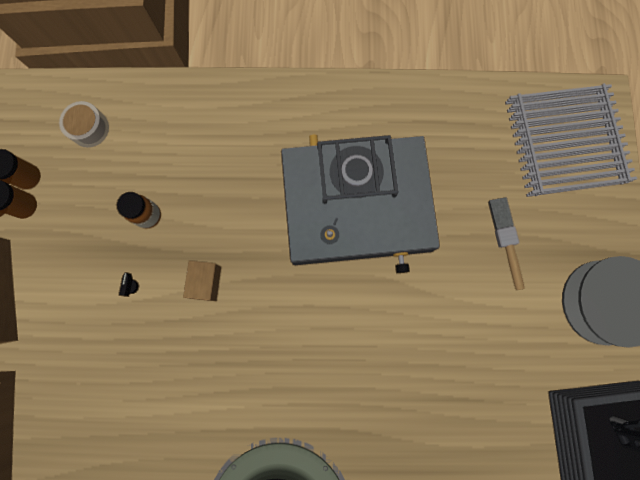

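View pics/wrist0.png

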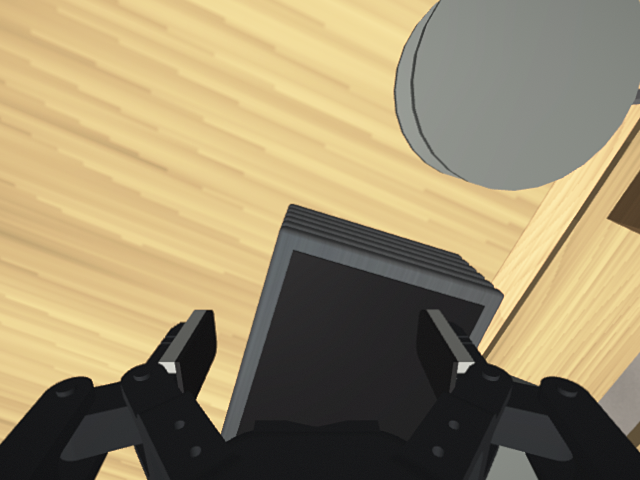

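The top view shows the stove with its front edge running from (292,264) to (439,248), the slide knob at (402,267), the stem at (330,235) with its index bar at (336,221), and the loose knob at (128,284). The scene view shows the slide knob at (258,232), the stem at (314,252) and the loose knob at (497,263). Next I'll zoom in and measure.

```bash
cat >> h.py <<'E'
def ray(name,px,T=None):
    c=imaging.camera_info(name)
    p=cv2.undistortPoints(np.array([[px]],float),np.array(c['mtx']),np.array(c['dist_coeffs']))[0,0]
    E=np.array(c['extrinsics']) if T is None else T
    d=E[:3,:3]@np.array([p[0],p[1],1]); return E[:3,3],d
def plane(name,px,z,T=None):
    o,d=ray(name,px,T); return o+d*(z-o[2])/d[2]
def meet(r1,r2):
    (o1,d1),(o2,d2)=r1,r2
    A=np.stack([d1,-d2],1); t=np.linalg.lstsq(A,o2-o1,rcond=None)[0]
    a=o1+d1*t[0]; b=o2+d2*t[1]; return (a+b)/2,np.linalg.norm(a-b)
def tool(s=None):
    s=s or telemetry.observe(); T=np.eye(4)
    T[:3,:3]=Rn.from_euler('xyz',s['tool_rot']).as_matrix(); T[:3,3]=s['position']; return T
def wristT(s=None): return tool(s)@np.array(imaging.camera_info('wrist')['hand_eye'])
def dpt(name,px,dimg,T=None):
    o,d=ray(name,px,T); return o+d*float(dimg[int(round(px[1])),int(round(px[0]))])
E
python3 - <<'E'
from h import *
t=np.load('pics/top0.npz');s=np.load('pics/scene0.npz')
def crop(im,x,y,w,h,k): return cv2.resize(im[y:y+h,x:x+w],None,fx=k,fy=k,interpolation=cv2.INTER_CUBIC)
a=crop(t['im'],300,190,130,90,3);b=crop(t['im'],90,255,130,90,3)
c=crop(s['im'],240,215,130,90,3);d=crop(s['im'],430,225,130,90,3)
save('crops',np.vstack([np.hstack([a,b]),np.hstack([c,d])]))
for n,z,px in [('front L',.075,(292,264)),('front R',.075,(439,248)),('backR',.075,(425,138)),('backL',.075,(282,150)),('stem',.103,(330,235)),('index',.079,(336,221)),('vent',.05,(402,268)),('knob',.042,(125,284)),('jar',.1,(131,207)),('carton',.06,(199,278))]:
    print(n,plane('top',px,z).round(3),dpt('top',px,t['d']).round(3))
for n,z,px in [('stem',.103,(314,252)),('vent',.05,(258,232)),('knob',.042,(497,258))]:
    print('sc',n,plane('scene',px,z).round(3),dpt('scene',px,s['d']).round(3))
print(meet(ray('top',(330,233)),ray('scene',(314,252))))
print(meet(ray('top',(402,267)),ray('scene',(258,232))))
E
```

```text
front L [ 0.488 -0.023  0.075] [ 0.497 -0.018 -0.002]
front R [ 0.523 -0.313  0.075] [ 0.535 -0.333 -0.002]
backR [ 0.752 -0.292  0.075] [ 0.784 -0.31  -0.002]
backL [0.723 0.002 0.075] [0.723 0.003 0.073]
stem [ 0.542 -0.097  0.103] [ 0.544 -0.097  0.093]
index [ 0.574 -0.109  0.079] [ 0.575 -0.109  0.078]
vent [ 0.485 -0.243  0.05 ] [ 0.484 -0.241  0.063]
knob [0.448 0.317 0.042] [0.448 0.319 0.038]
jar [0.594 0.292 0.1  ] [0.594 0.293 0.099]
carton [0.46  0.162 0.06 ] [0.46  0.161 0.062]
sc stem [ 0.559 -0.093  0.103] [ 0.549 -0.095  0.091]
sc vent [ 0.48  -0.243  0.05 ] [ 0.491 -0.239  0.062]
sc knob [0.444 0.321 0.042] [0.444 0.321 0.042]
(array([ 0.54797362, -0.09627945,  0.08940501]), np.float64(0.0017512329914813169))
(array([ 0.48645229, -0.24116085,  0.0577537 ]), np.float64(0.001152220300172345))
```

View pics/crops.png

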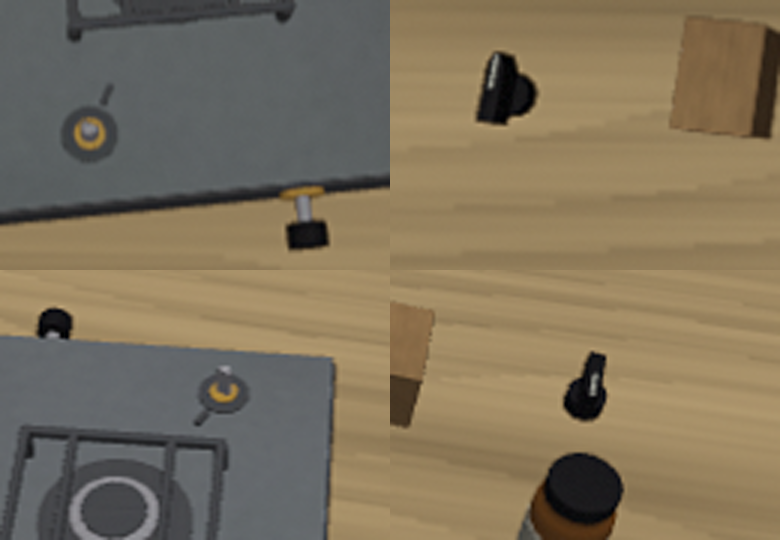

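```bash
cat >> h.py <<'E'
def go(p,yaw,T=None):
    T=tool() if T is None else T
    G=Rn.from_euler('xyz',[np.pi,0,yaw]).as_matrix()
    print('shift',(T[:3,:3].T@(np.array(p)-T[:3,3])).round(4),'rot',Rn.from_matrix(T[:3,:3].T@G).as_rotvec().round(4))
E
python3 -c "
from h import *
go([.486,-.242,.2],.104)"
```

```text
shift [ 0.3527 -0.2119  0.031 ] rot [-9.000e-04  2.000e-04  2.977e-01]
```

Request:
carry_out([
  [0.03,-0.018,0.003,0,0,0.05,60],
  [0.075,-0.045,0.007,0,0,0.1,60],
  [0.12,-0.072,0.011,0,0,0.15,60],
  [0.165,-0.099,0.015,0,0,0.2,60],
  [0.21,-0.126,0.019,0,0,0.25,60],
  [0.255,-0.153,0.023,0,0,0.298,60],
  [0.295,-0.177,0.027,-0.001,0,0.298,60],
  [0.33,-0.198,0.03,-0.001,0,0.298,60],
  [0.353,-0.212,0.031,-0.001,0,0.298,60],
  [0.353,-0.212,0.031,-0.001,0,0.298,60],
], force=60)

```text
clock: 1.4
position: [0.4874, -0.2401, 0.2]
tool_rot: [3.141, -0.0, 0.107]
force: [0.5, -0.8, -0.3]
grip_width: 0.0652
```

Run:
```python
from h import *
s=telemetry.observe(); T=wristT(s)
im,d=imaging.grab_frame('wrist'); save('w1',im); np.savez('pics/w1.npz',im=im,d=d,T=T)
s2=telemetry.observe()
print(s['clock'],s['position'],s['tool_rot'],np.abs(s['qd']).max(),s2['position'],s['grip_width'],s['qpos'])
```

```text
1.4 [ 0.48741695 -0.24009243  0.20003104] [ 3.14139260e+00 -1.73396569e-04  1.07076914e-01] 0.03997708713477807 [ 0.48653628 -0.24152245  0.20007803] 0.06518495251581041 [ 0.39253739  0.4300183  -0.05869156  1.84777244  0.03228862  0.86446919
 -1.14549585]
```

View pics/w1.png

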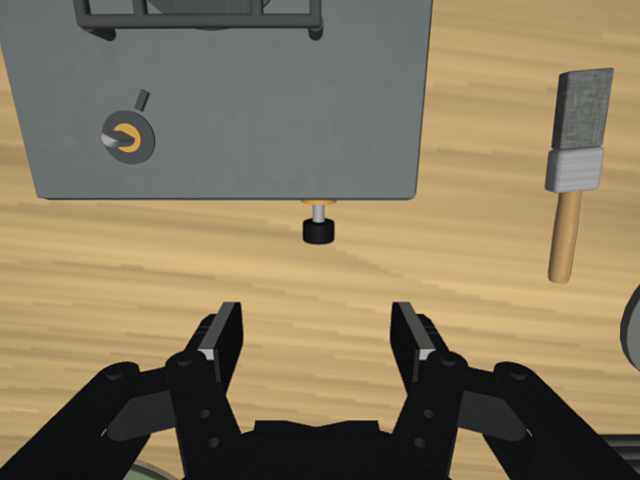

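Here the slide knob spans (303..335, 219..243). The stove's front edge is level at row 198, the bezel centre is near (129,138) and the index bar is at (143,100).

Run:
```python
from h import *
w=np.load('pics/w1.npz'); im,d,T=w['im'],w['d'],w['T']
for n,z,px in [('fL',.075,(38,198)),('fR',.075,(415,199)),('ventback',.064,(319,219)),('ventfront',.064,(319,240)),('vL',.05,(303,231)),('vR',.05,(335,231)),('ventc',.05,(319,231))]:
    print(n,plane('wrist',px,z,T).round(4))
g=cv2.cvtColor(im,cv2.COLOR_BGR2GRAY)
m=((g<40).astype(np.uint8)); m[260:]=0; m[:205]=0; m[:,:290]=0;m[:,350:]=0
x,y,ww,h=cv2.boundingRect(m); print(x,y,ww,h)
ds=[]
for v in range(y,y+h):
  print(v,dpt('wrist',(319,v),d,T).round(4))
# bezel: brass
hsv=cv2.cvtColor(im,cv2.COLOR_BGR2HSV)
save('w1c',cv2.resize(im[70:180,80:200],None,fx=5,fy=5,interpolation=cv2.INTER_CUBIC))
```

```text
fL [ 0.4949 -0.0211  0.075 ]
fR [ 0.5253 -0.3134  0.075 ]
ventback [ 0.4988 -0.2413  0.064 ]
ventfront [ 0.4808 -0.2433  0.064 ]
vL [ 0.4832 -0.2291  0.05  ]
vR [ 0.4862 -0.2569  0.05  ]
ventc [ 0.4847 -0.243   0.05  ]
303 219 31 25
219 [ 0.4968 -0.2416  0.056 ]
220 [ 0.4961 -0.2417  0.0566]
221 [ 0.4953 -0.2418  0.0567]
222 [ 0.4947 -0.2418  0.0579]
223 [ 0.4943 -0.2419  0.0598]
224 [ 0.4943 -0.2418  0.0628]
225 [ 0.4938 -0.2419  0.0642]
226 [ 0.4933 -0.2419  0.0655]
227 [ 0.4927 -0.242   0.0666]
228 [ 0.4918 -0.2421  0.0661]
229 [ 0.4903 -0.2423  0.0638]
230 [ 0.4898 -0.2423  0.0651]
231 [ 0.489  -0.2424  0.0653]
232 [ 0.4881 -0.2425  0.0652]
233 [ 0.4871 -0.2426  0.0648]
234 [ 0.4862 -0.2427  0.0648]
235 [ 0.4854 -0.2428  0.0646]
236 [ 0.4844 -0.2429  0.0644]
237 [ 0.4833 -0.2431  0.0636]
238 [ 0.4825 -0.2431  0.0639]
239 [ 0.4817 -0.2432  0.064 ]
240 [ 0.4806 -0.2433  0.0634]
241 [ 0.4804 -0.2434  0.0655]
242 [ 0.4793 -0.2435  0.0646]
243 [ 0.4786 -0.2436  0.0653]
```

View pics/w1c.png

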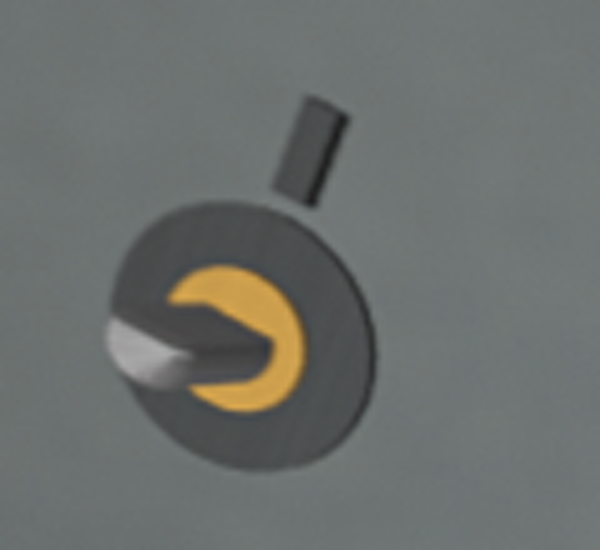

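```bash
python3 -c "
from h import *
go([.4878,-.2427,.033],.105)"
```

```text
shift [0.0012 0.0012 0.1671] rot [0.0008 0.0003 0.0002]
```

Request:
carry_out([
  [0.001,0.001,0.05,0,0,0,60],
  [0.001,0.001,0.1,0,0,0,60],
  [0.001,0.001,0.14,0,0,0,60],
  [0.001,0.001,0.167,0,0,0,60],
  [0.001,0.001,0.167,0,0,0,60],
  [0.001,0.001,0.167,0,0,0,255],
  [0.001,0.001,0.167,0,0,0,255],
  [0.001,0.001,0.167,0,0,0,255],
  [0.001,0.001,0.167,0,0,0,255],
  [0.001,0.001,0.167,0,0,0,255],
], force=60)

```text
clock: 2.7
position: [0.4877, -0.242, 0.0347]
tool_rot: [3.142, -0.001, 0.104]
force: [-5.8, 10.3, 16.7]
grip_width: 0.0262
```

Run:
```python
from h import *
s=telemetry.observe(); T=wristT(s)
im,d=imaging.grab_frame('wrist'); save('w2',im); np.savez('pics/w2.npz',im=im,d=d,T=T)
print(s['clock'],s['position'],s['tool_rot'],s['grip_width'],s['force'])
```

```text
2.7 [ 0.48768288 -0.24204127  0.03473214] [ 3.14155879e+00 -6.67899172e-04  1.04240281e-01] 0.026214554074898234 [-5.83505875 10.3175879  16.71544026]
```

View pics/w2.png

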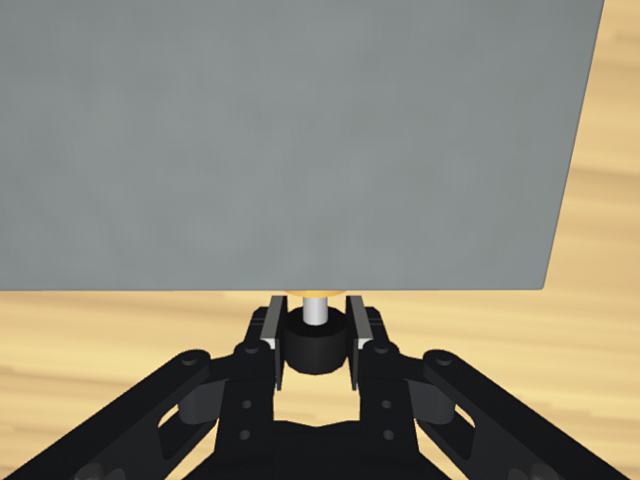

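The fingers sit either side of the slide knob at about (316,340), with the rod visible above it. Next I pull.

Request:
carry_out([
  [-0.006,0,0,0,0,0,255],
  [-0.012,0,0,0,0,0,255],
  [-0.018,0,0,0,0,0,255],
  [-0.024,0,0,0,0,0,255],
  [-0.03,0,0,0,0,0,255],
  [-0.033,0,0,0,0,0,255],
  [-0.033,0,0,0,0,0,255],
  [-0.033,0,0,0,0,0,255],
], force=60)

```text
clock: 3.75
position: [0.4577, -0.2453, 0.0349]
tool_rot: [3.14, -0.006, 0.105]
force: [10.0, 11.9, 6.4]
grip_width: 0.0261
```

Run:
```python
from h import *
s=telemetry.observe(); T=wristT(s)
im,d=imaging.grab_frame('wrist'); save('w3',im); np.savez('pics/w3.npz',im=im,d=d,T=T)
print(s['clock'],s['position'],s['tool_rot'],s['grip_width'],s['force'])
for v in (250,255): print(v)
```

```text
3.75 [ 0.4576984  -0.24525273  0.03493545] [ 3.14035622 -0.00557325  0.10543614] 0.026061576771659264 [10.00399992 11.86112867  6.38409794]
250
255
```

View pics/w3.png

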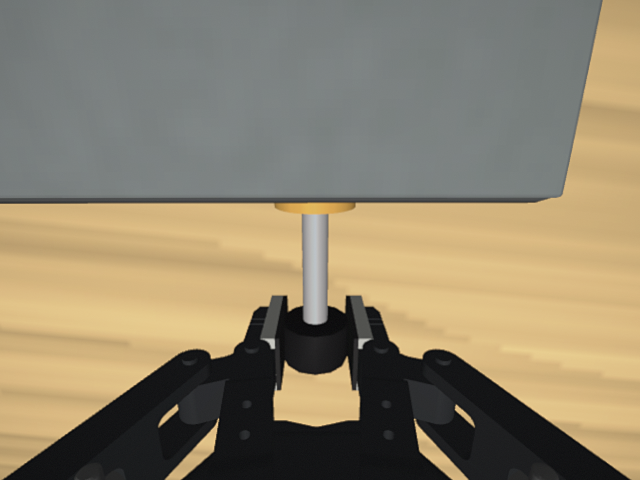

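The knob hasn't shifted in the hand. The tool moved 30.1 mm and met resistance, so the slide is at its stop. Next I push it home.

Request:
carry_out([
  [0.006,0,0,0,0,0,255],
  [0.012,0,0,0,0,0,255],
  [0.018,0,0,0,0,0,255],
  [0.024,0,0,0,0,0,255],
  [0.03,0,0,0,0,0,255],
  [0.035,0,0,0,0,0,255],
  [0.036,0,0,0,0,0,255],
  [0.036,0,0,0,0,0,255],
  [0.036,0,0,0,0,0,255],
], force=60)

```text
clock: 4.92
position: [0.4878, -0.242, 0.0344]
tool_rot: [-3.141, 0.004, 0.103]
force: [-20.8, 9.6, 26.7]
grip_width: 0.026
```

Run:
```python
from h import *
s=telemetry.observe()
print(s['clock'],s['position'],s['tool_rot'],s['grip_width'],s['force'])
```

```text
4.925 [ 0.48777393 -0.2420009   0.0344496 ] [-3.14056341  0.00443442  0.10319512] 0.026018495116526454 [-20.82034804   9.62063496  26.74371377]
```

Request:
carry_out([
  [0,0,0,0,0,0,90],
  [0,0,0,0,0,0,90],
  [0,0,0,0,0,0,90],
  [-0.001,0,-0.03,0,0,0,90],
  [-0.002,0,-0.07,0,0,0,90],
  [-0.002,-0.03,-0.11,0,0,0,90],
  [0.02,-0.08,-0.14,0,0,0,90],
  [0.02,-0.09,-0.15,0,0,0,90],
  [0.02,-0.09,-0.15,0,0,0,90],
], force=60)

```text
clock: 6.05
position: [0.5013, -0.1509, 0.1837]
tool_rot: [3.14, -0.001, 0.105]
force: [-0.0, -0.3, -0.0]
grip_width: 0.0552
```

Run:
```python
from h import *
s=telemetry.observe(); T=wristT(s)
im,d=imaging.grab_frame('wrist'); save('w4',im); np.savez('pics/w4.npz',im=im,d=d,T=T)
print(s['clock'],s['position'],s['tool_rot'],s['grip_width'],s['force'])
```

```text
6.05 [ 0.50128985 -0.15087076  0.1836965 ] [ 3.14011520e+00 -1.16464679e-03  1.04969711e-01] 0.055180395221991516 [-0.0393207  -0.25787556 -0.01581595]
```

View pics/w4.png

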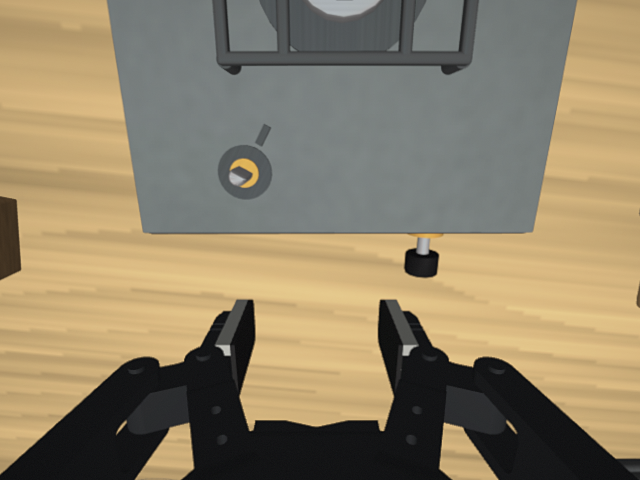

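The bezel centre is near (245,172), the index bar near (263,135), and the slide knob is back at (422,262). Next I measure the stem axis and its heading in both wrist views.

Run:
```python
from h import *
K=5
res=[]
for f,c in (('w1',(129,138)),('w4',(245,172))):
    w=np.load(f'pics/{f}.npz'); im,T=w['im'],w['T']
    x0,y0=c[0]-45,c[1]-65
    sub=cv2.resize(im[y0:y0+110,x0:x0+100],None,fx=K,fy=K,interpolation=cv2.INTER_CUBIC)
    g=cv2.cvtColor(sub,cv2.COLOR_BGR2GRAY); hsv=cv2.cvtColor(sub,cv2.COLOR_BGR2HSV)
    top=np.median(g); m=(g<top-25).astype(np.uint8)
    br=((hsv[...,1]>110)&(hsv[...,2]>90)).astype(np.uint8)
    lab=cv2.findContours(m,cv2.RETR_EXTERNAL,cv2.CHAIN_APPROX_NONE)[0]
    for cn in lab:
        a=cv2.contourArea(cn)
        if a<800: continue
        h=cv2.convexHull(cn); e=cv2.fitEllipse(h) ; r=cv2.minAreaRect(cn)
        up=lambda p:((p[0]+.5)/K-.5+x0,(p[1]+.5)/K-.5+y0)
        print(f,a,'ell',up(e[0]),e[1],plane('wrist',up(e[0]),.077,T).round(4),'rect',up(r[0]),r[1],plane('wrist',up(r[0]),.079,T).round(4))
        if a<8000:
            P=np.array([plane('wrist',up(q),.079,T)[:2] for q in cv2.boxPoints(r)]);print(P.round(4))
            l=[P[1]-P[0],P[2]-P[1]]; l=max(l,key=np.linalg.norm); print('bar yaw',np.arctan2(l[1],l[0]),np.linalg.norm(l))
    cv2.drawContours(sub,lab,-1,(0,0,255),1); save(f+'_m',sub)
w=np.load('pics/w4.npz'); T=w['T']
for px,z in (((422,249),.064),((422,274),.064),((422,262),.05),((144,233),.075),((533,232),.075)): print(plane('wrist',px,z,T).round(4))
a=cv2.imread('pics/w1_m.png');b=cv2.imread('pics/w4_m.png');save('m14',cv2.resize(np.hstack([a,b]),None,fx=.8,fy=.8))
```

```text
w1 51492.5 ell (128.4333465576172, 136.8346923828125) (247.09132385253906, 287.2520446777344) [ 0.5486 -0.0953  0.077 ] rect (128.944873046875, 136.6760986328125) (275.39105224609375, 252.83177185058594) [ 0.5489 -0.0967  0.079 ]
w1 4819.0 ell (141.989892578125, 100.22505187988281) (80.1101303100586, 112.63578033447266) [ 0.5748 -0.1063  0.077 ] rect (141.8315185546875, 100.01221313476563) (50.293556213378906, 105.45912170410156) [ 0.5749 -0.1072  0.079 ]
[[ 0.5689 -0.1009]
 [ 0.5825 -0.1069]
 [ 0.5808 -0.1133]
 [ 0.5672 -0.1075]]
bar yaw -0.4138074852573552 0.014807520032205897
w4 56756.5 ell (244.4951934814453, 171.6338623046875) (264.04144287109375, 276.5517578125) [ 0.5486 -0.0952  0.077 ] rect (244.35000610351562, 171.55) (275.06451416015625, 263.0437316894531) [ 0.549  -0.0955  0.079 ]
w4 4095.0 ell (262.76157836914064, 134.59613952636718) (54.57841873168945, 126.91100311279297) [ 0.575  -0.1066  0.077 ] rect (262.69427490234375, 134.74525146484376) (41.07339096069336, 106.92063903808594) [ 0.5749 -0.1068  0.079 ]
[[ 0.5692 -0.1015]
 [ 0.5823 -0.107 ]
 [ 0.5806 -0.1121]
 [ 0.5674 -0.1066]]
bar yaw -0.399472083685176 0.014258132277736249
[ 0.501 -0.236  0.064]
[ 0.4797 -0.2403  0.064 ]
[ 0.4852 -0.2433  0.05  ]
[ 0.495  -0.0214  0.075 ]
[ 0.5264 -0.3131  0.075 ]
```

View pics/m14.png

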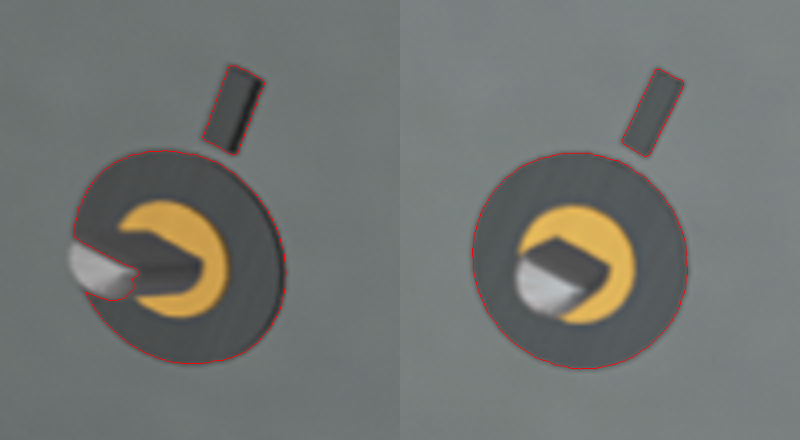

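Run:
```python
from h import *
a=np.load('pics/w1.npz')['T'];b=np.load('pics/w4.npz')['T']
print(meet(ray('wrist',(108,140),a),ray('wrist',(237,177),b)))
go([.446,.32,.17],2.9)
```

```text
(array([ 0.54763493, -0.09551906,  0.10372832]), np.float64(0.001226263953435503))
shift [-0.0057 -0.4749  0.0123] rot [ 3.0000e-04  2.0000e-03 -2.7965e+00]
```

Request:
carry_out([
  [0,-0.03,0,0,0,-0.17,90],
  [0,-0.08,0,0,0,-0.35,90],
  [-0.001,-0.13,0,0,0,-0.53,90],
  [-0.002,-0.18,0,0,0,-0.71,90],
  [-0.003,-0.23,0,0,0,-0.89,90],
  [-0.003,-0.28,0,0,0,-1.07,90],
  [-0.004,-0.33,0,0,0,-1.25,90],
  [-0.005,-0.38,0,0,0,-1.43,90],
  [-0.005,-0.43,0,0,0,-1.61,90],
  [-0.006,-0.475,0,0,0,-1.79,90],
], force=60)

```text
clock: 7.35
position: [0.4462, 0.321, 0.1816]
tool_rot: [-3.14, 0.001, 1.898]
force: [0.3, -0.1, -0.7]
grip_width: 0.0554
```

Run:
```python
from h import *
s=telemetry.observe();print(s['position'],s['tool_rot'],s['qpos'].round(2) if hasattr(s['qpos'],'round') else s['qpos'])
go([.446,.32,.17],2.9)
```

```text
[0.44624917 0.32096912 0.18157739] [-3.14006585e+00  1.15796728e-03  1.89779529e+00] [-0.31  0.52 -0.58  1.83  0.35  0.9  -0.72]
shift [-0.0008 -0.0005  0.0116] rot [-2.0000e-03  3.0000e-04 -1.0022e+00]
```

Request:
carry_out([
  [0,0,0.004,0,0,-0.18,90],
  [0,0,0.008,0,0,-0.36,90],
  [-0.001,0,0.012,0,0,-0.54,90],
  [-0.001,0,0.012,0,0,-0.72,90],
  [-0.001,0,0.012,-0.002,0,-0.9,90],
  [-0.001,0,0.012,-0.002,0,-1.0,90],
  [-0.001,0,0.012,-0.002,0,-1.0,90],
  [-0.001,0,0.012,-0.002,0,-1.0,90],
])

```text
clock: 8.35
position: [0.4465, 0.3191, 0.1702]
tool_rot: [3.141, 0.001, 2.89]
force: [-0.4, 0.1, 0.1]
grip_width: 0.0555
```

Run:
```python
from h import *
s=telemetry.observe(); T=wristT(s)
im,d=imaging.grab_frame('wrist'); save('w5',im); np.savez('pics/w5.npz',im=im,d=d,T=T)
print(s['clock'],s['position'],s['tool_rot'],s['grip_width'],s['qpos'])
```

```text
8.35 [0.44650062 0.31909993 0.17018101] [3.14127633e+00 6.41983358e-04 2.89028681e+00] 0.05547369136819285 [-0.15181447  0.59244657 -0.81309335  1.83329443  0.52494712  0.94443664
  0.12076236]
```

View pics/w5.png

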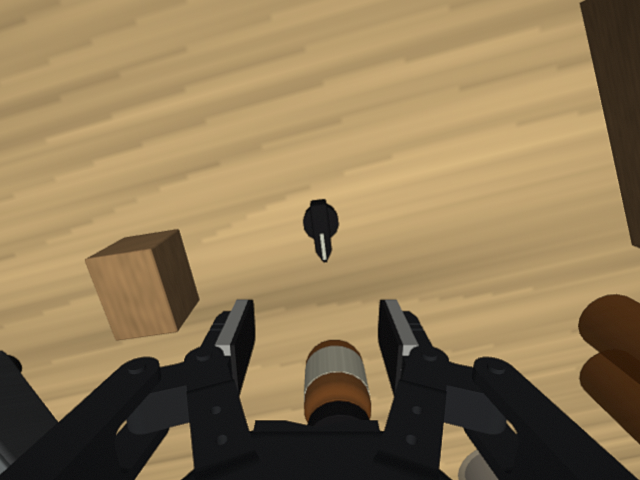

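The knob is at (320,222) with its nose down the image at (324,262), towards the jar. The carton is at (145,285) and the jar is under the gripper at (337,385), clear of it. Next I measure the knob.

```bash
cat > mk.py <<'E'
from h import *
import sys
def run(f,box):
    w=np.load(f'pics/{f}.npz'); im,d,T=w['im'],w['d'],w['T']
    x0,y0,ww,hh=box;K=6
    sub=cv2.resize(im[y0:y0+hh,x0:x0+ww],None,fx=K,fy=K,interpolation=cv2.INTER_CUBIC)
    up=lambda p:((p[0]+.5)/K-.5+x0,(p[1]+.5)/K-.5+y0)
    hsv=cv2.cvtColor(sub,cv2.COLOR_BGR2HSV); v=hsv[...,2];s=hsv[...,1]
    white=((s<60)&(v>110)).astype(np.uint8)
    ys,xs=np.nonzero(white)
    cn=max(cv2.findContours(white,cv2.RETR_EXTERNAL,cv2.CHAIN_APPROX_NONE)[0],key=cv2.contourArea)
    P=np.array([plane('wrist',up(q[0]),.042,T)[:2] for q in cn])
    vx,vy,cx,cy=cv2.fitLine(P.astype(np.float32),cv2.DIST_L2,0,.01,.01).ravel()
    if vx<0: vx,vy=-vx,-vy
    t=(P-[cx,cy])@[vx,vy]
    print(f,'line',cx,cy,'yaw',np.arctan2(vy,vx),'ends',[cx+vx*t.min(),cy+vy*t.min()],[cx+vx*t.max(),cy+vy*t.max()])
    save(f+'_k',sub)
    print('depth z',[dpt('wrist',up((xs.mean(),ys.mean())),d,T).round(4)])
    return up((xs.mean(),ys.mean())),T
if __name__=='__main__':
    run('w5',(280,180,80,95))
E
python3 mk.py
```

```text
w5 line 0.459796 0.32172504 yaw -0.13232298 ends [np.float64(0.4486250512331089), np.float64(0.3232119036481076)] [np.float64(0.47109936612939585), np.float64(0.320220555899975)]
depth z [array([0.4595, 0.3218, 0.0424])]
```

View pics/w5_k.png

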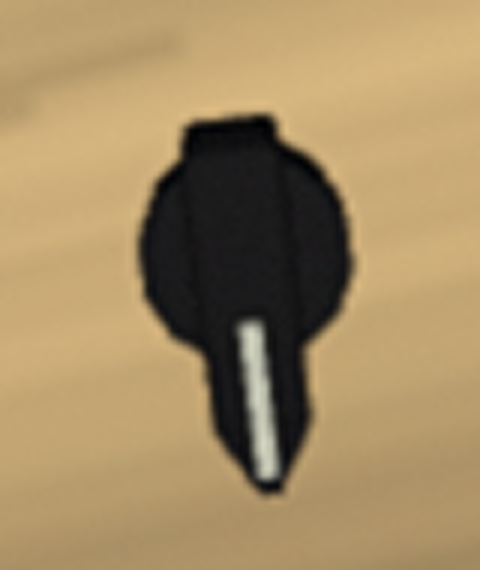

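Run:
```python
from h import *
T=np.load('pics/w5.npz')['T']
up=lambda p:((p[0]+.5)/6-.5+280,(p[1]+.5)/6-.5+180)
u=np.array([np.cos(-.132),np.sin(-.132)])
n=plane('wrist',up((270,490)),.042,T)[:2]; b=plane('wrist',up((236,150)),.042,T)[:2]
print('nose',n,'org',n-.027*u,'back',b,'org',b+.022*u,np.linalg.norm(n-b),'yaw',np.arctan2(*(n-b)[::-1]))
for e in ((142,250),(352,250)): print(plane('wrist',up(e),.015,T))
# side lines of bar top
for p,q in (((205,350),(190,160)),((300,345),(277,150))):
    a,c=plane('wrist',up(p),.042,T),plane('wrist',up(q),.042,T); print('side yaw',np.arctan2((a-c)[1],(a-c)[0]))
go([.4457,.3232,.12],3.14159-.132)
```

```text
nose [0.47285341 0.32001851] org [0.44608829 0.32357217] back [0.42531114 0.32722813] org [0.44711975 0.32433256] 0.048085818206941654 yaw -0.15049988499964365
[0.44179443 0.30902425 0.015     ]
[0.44946105 0.33889146 0.015     ]
side yaw -0.1779672782454547
side yaw -0.12706261374273406
shift [0.0017 0.0036 0.0503] rot [ 0.0004  0.0009 -0.1186]
```

Request:
carry_out([
  [0.001,0.004,0.03,0,0,-0.11,90],
  [0.001,0.004,0.06,0,0,-0.11,90],
  [0.001,0.004,0.085,0,0,-0.11,90],
  [0.001,0.004,0.085,0,0,-0.11,90],
  [0.001,0.004,0.085,0,0,-0.11,90],
])

```text
clock: 9.02
position: [0.4466, 0.3243, 0.0867]
tool_rot: [3.14, 0.002, 3.003]
force: [-0.4, -0.3, 1.3]
grip_width: 0.0557
```

Run:
```python
from h import *
s=telemetry.observe(); T=wristT(s)
im,d=imaging.grab_frame('wrist'); save('w6',im); np.savez('pics/w6.npz',im=im,d=d,T=T)
print(s['clock'],s['position'],s['tool_rot'],s['grip_width'])
```

```text
9.025 [0.44659636 0.32433387 0.08666613] [3.14027994e+00 2.04533213e-03 3.00325972e+00] 0.05565561180513986
```

View pics/w6.png

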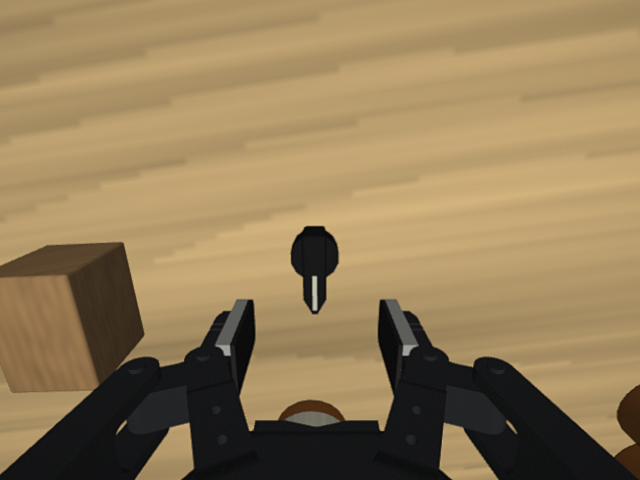

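Run:
```python
from h import *
from mk import run
p6,T6=run('w6',(275,215,80,105))
T5=np.load('pics/w5.npz')['T']
up=lambda p:((p[0]+.5)/6-.5+280,(p[1]+.5)/6-.5+180)
print('nose tri',meet(ray('wrist',up((270,490)),T5),ray('wrist',(315,313),T6)))
n=plane('wrist',(315,313),.042,T6);print(n)
u=np.array([np.cos(-.14),np.sin(-.14)]);print('org',n[:2]-.027*u)
for e in ((291,255),(338.5,255)): print(plane('wrist',e,.015,T6))
```

```text
w6 line 0.4598816 0.32168257 yaw -0.12953043 ends [np.float64(0.4488147457348767), np.float64(0.323124138542555)] [np.float64(0.4712873378222179), np.float64(0.32019686426747057)]
depth z [array([0.4595, 0.3217, 0.0428])]
nose tri (array([0.4719518 , 0.32030914, 0.04440086]), np.float64(0.0002462437059623746))
[0.47329356 0.32024056 0.042     ]
org [0.44655773 0.32400822]
[0.44378128 0.30845179 0.015     ]
[0.44808244 0.33927174 0.015     ]
```

View pics/w6_k.png

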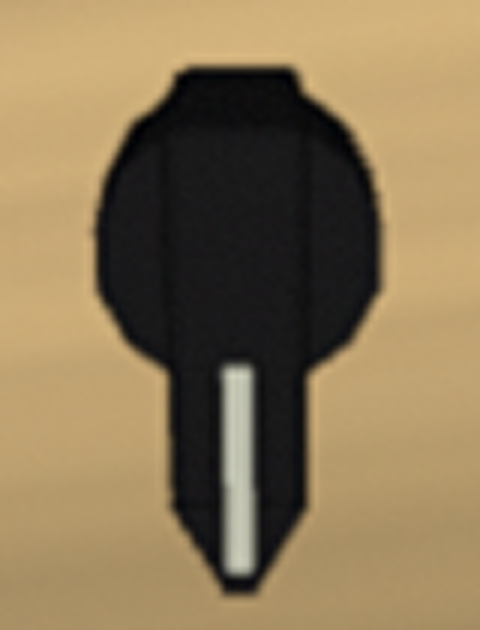

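Request:
carry_out([
  [0,0,0.03,0,0,0,90],
  [0,0,0.055,0,0,0,90],
  [0,0,0.064,0,0,0,90],
  [0,0,0.064,0,0,0,160],
  [0,0,0.064,0,0,0,255],
  [0,0,0.064,0,0,0,255],
  [0,0,0.064,0,0,0,255],
  [0,0,0.064,0,0,0,255],
  [0,0,0.064,0,0,0,255],
], force=60)

```text
clock: 10.2
position: [0.4469, 0.3243, 0.0229]
tool_rot: [3.14, 0.003, 3.004]
force: [-1.0, -0.7, 6.2]
grip_width: 0.0128
```

Run:
```python
from h import *
s=telemetry.observe(); T=wristT(s)
im,d=imaging.grab_frame('wrist'); save('w7',im); np.savez('pics/w7.npz',im=im,d=d,T=T)
print(s['clock'],s['position'],s['tool_rot'],s['grip_width'],s['force'],s['qpos'])
```

```text
10.2 [0.44693196 0.32431105 0.02286592] [3.14001003e+00 2.66546045e-03 3.00357099e+00] 0.0127600132210958 [-1.04965978 -0.72266413  6.18520476] [-0.26227398  0.8060137  -0.67340451  1.90373994  0.76763536  0.70682323
  0.03418098]
```

View pics/w7.png

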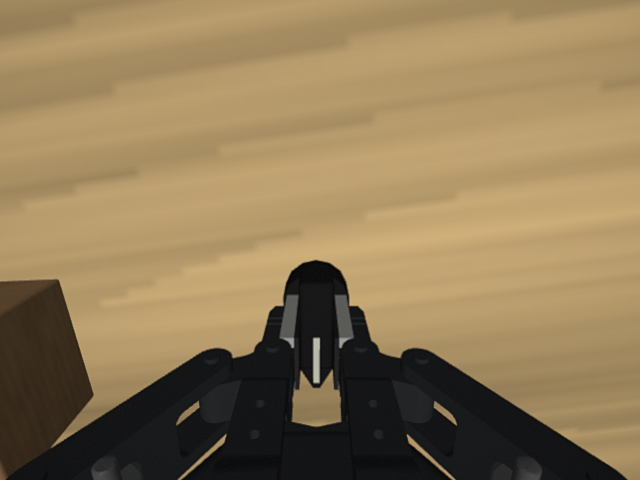

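The pads hold the bar centrally, with the nose line at (317,360). Next I lift the knob and carry it over the stem.

Run:
```python
from h import *
go([.5486,-.0952,.20],np.pi-.41)
```

```text
shift [-0.1589 -0.4012 -0.1773] rot [0.0019 0.0024 0.2719]
```

Request:
carry_out([
  [0,0,-0.02,0,0,0,255],
  [0,0,-0.06,0,0,0,255],
  [0,-0.01,-0.11,0,0,0,255],
  [-0.02,-0.05,-0.15,0,0,0.05,255],
  [-0.04,-0.1,-0.179,0,0,0.1,255],
  [-0.06,-0.15,-0.179,0,0,0.15,255],
  [-0.08,-0.2,-0.179,0.001,0.001,0.2,255],
  [-0.1,-0.25,-0.179,0.002,0.002,0.25,255],
  [-0.12,-0.3,-0.179,0.002,0.002,0.272,255],
  [-0.14,-0.35,-0.179,0.002,0.002,0.272,255],
], force=60)

```text
clock: 11.5
position: [0.5369, -0.0436, 0.2025]
tool_rot: [-3.141, 0.001, 2.732]
force: [0.8, 0.5, -0.1]
grip_width: 0.0123
```

Run:
```python
from h import *
go([.5486,-.0952,.20],np.pi-.41)
print(telemetry.observe()['qpos'],telemetry.observe()['grip_width'])
```

```text
shift [-0.0313 -0.0427  0.0025] rot [-0.0008  0.0008  0.0003]
[ 0.54094887  0.51962336 -0.78488029  1.8305228   0.43967417  0.9735252
  0.72915904] 0.012297291217698894
```

Request:
carry_out([
  [-0.016,-0.022,0,0,0,0,255],
  [-0.032,-0.044,0,0,0,0,255],
  [-0.032,-0.044,0,0,0,0,255],
  [-0.032,-0.044,0,0,0,0,255],
  [-0.032,-0.044,0,0,0,0,255],
], force=60)

```text
clock: 12.12
position: [0.5485, -0.0942, 0.2013]
tool_rot: [-3.141, -0.0, 2.733]
force: [0.1, -0.6, -0.7]
grip_width: 0.0125
```

Run:
```python
from h import *
s=telemetry.observe(); T=wristT(s)
im,d=imaging.grab_frame('wrist'); save('w8',im); np.savez('pics/w8.npz',im=im,d=d,T=T)
print(s['clock'],s['position'],s['tool_rot'],s['grip_width'],s['force'],np.abs(s['qd']).max())
```

```text
12.125 [ 0.54850977 -0.09416081  0.20133997] [-3.14066404e+00 -1.13321383e-04  2.73312022e+00] 0.012503873907698203 [ 0.06283892 -0.56406041 -0.66919587] 0.005041848038585953
```

View pics/w8.png

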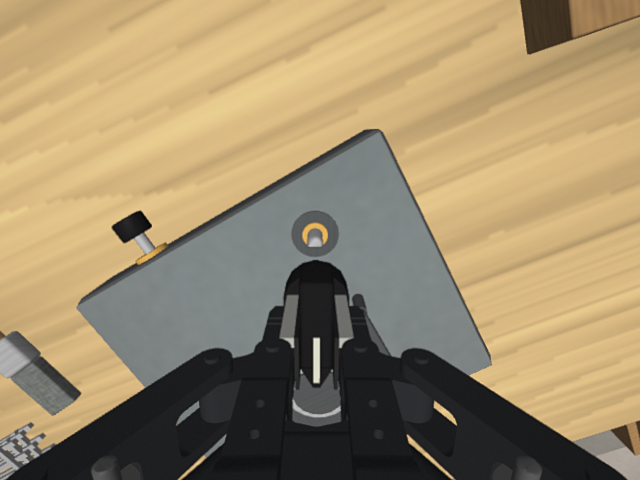

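The bezel centre is near (315,233) and the stem tip near (315,240). The held knob's line is at column 317 and its hub rim is at row 262. Next I check the alignment in tool axes through the same camera.

Run:
```python
from h import *
w=np.load('pics/w8.npz'); im,d,T=w['im'],w['d'],w['T']
K=6;x0,y0=270,195
sub=cv2.resize(im[y0:y0+110,x0:x0+95],None,fx=K,fy=K,interpolation=cv2.INTER_CUBIC)
up=lambda p:((p[0]+.5)/K-.5+x0,(p[1]+.5)/K-.5+y0)
g=cv2.cvtColor(sub,cv2.COLOR_BGR2GRAY)
hsv=cv2.cvtColor(sub,cv2.COLOR_BGR2HSV)
top=np.median(g[:100]); 
# disc edge: keep points where a clear step, rows above knob
m=((g<top-25)|((hsv[...,1]>110)&(hsv[...,2]>90))).astype(np.uint8); m[378:]=0
m=cv2.morphologyEx(m,cv2.MORPH_OPEN,np.ones((9,9)))
cn=max(cv2.findContours(m,cv2.RETR_EXTERNAL,cv2.CHAIN_APPROX_NONE)[0],key=cv2.contourArea)
h=np.array([q for q in cv2.convexHull(cn) if q[0][1]<365]); pts=np.array([q for q in cn if q[0][1]<365])
e=cv2.fitEllipse(h); print('disc',up(e[0]),np.array(e[1])/K)
pc=plane('wrist',up(e[0]),.077,T); print('stem axis world',pc.round(4))
t=np.linalg.inv(tool())@np.r_[pc,1]; print('stem axis in tool',t.round(4))
cv2.drawContours(sub,[cn],-1,(0,0,255),1); cv2.ellipse(sub,e,(0,255,0),1); save('w8_m',sub)
# knob line in tool frame, top at tool z = 0.0229-.042 -> world
zt=T[2,3]  # cam
ztop=tool()[2,3]-.0229+.042
for p in ((316,340),(317,382)): 
    q=plane('wrist',p,ztop,T); print('line tool',(np.linalg.inv(tool())@np.r_[q,1]).round(4))
zh=tool()[2,3]-.0229+.015
for p in ((285.5,285),(348,285)):
    q=plane('wrist',p,zh,T); print('hub edge tool',(np.linalg.inv(tool())@np.r_[q,1]).round(4))
for p in ((316,384),):
    q=plane('wrist',p,ztop,T); print('nose tool',(np.linalg.inv(tool())@np.r_[q,1]).round(4))
```

```text
disc (314.68365478515625, 233.24961598714194) [46.28296916 47.16171265]
stem axis world [ 0.548  -0.0947  0.077 ]
stem axis in tool [ 3.000e-04 -5.000e-04  1.242e-01  1.000e+00]
line tool [-3.60e-03  5.00e-04 -1.91e-02  1.00e+00]
line tool [-0.0246  0.001  -0.0191  1.    ]
hub edge tool [ 0.0088 -0.014   0.0079  1.    ]
hub edge tool [0.0088 0.0157 0.0079 1.    ]
nose tool [-2.57e-02  5.00e-04 -1.91e-02  1.00e+00]
```

View pics/w8_m.png

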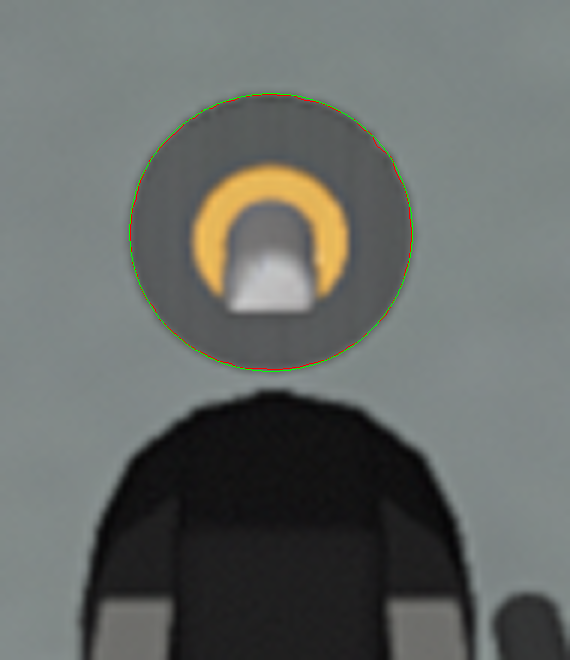

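Request:
carry_out([
  [-0.0006,-0.0012,0.03,0,0,0,255],
  [-0.0006,-0.0012,0.055,0,0,0,255],
  [-0.0006,-0.0012,0.068,0,0,0,255],
  [-0.0006,-0.0012,0.068,0,0,0,255],
  [-0.0006,-0.0012,0.068,0,0,0,255],
], force=60)

```text
clock: 12.8
position: [0.549, -0.0964, 0.1337]
tool_rot: [-3.141, 0.001, 2.732]
force: [-0.4, 0.3, -0.6]
grip_width: 0.0128
```

Run:
```python
from h import *
s=telemetry.observe(); T=wristT(s)
a,_=imaging.grab_frame('wrist'); b,_=imaging.grab_frame('scene')
c=cv2.resize(b[215:305,265:365],(500,450),interpolation=cv2.INTER_CUBIC)
save('w9',np.hstack([cv2.resize(a[180:330,240:390],(300,300)),c[:300]]))
print(s['clock'],s['position'],s['tool_rot'],s['grip_width'],s['force'])
print((np.linalg.inv(tool())@np.array([.5483,-.0950,.077,1])).round(4))
```

```text
12.8 [ 0.54904072 -0.09635219  0.13365676] [-3.14070464e+00  5.27572061e-04  2.73194731e+00] 0.012784045048978026 [-0.36214233  0.26031744 -0.56777561]
[0.0013 0.0012 0.0566 1.    ]
```

View pics/w9.png

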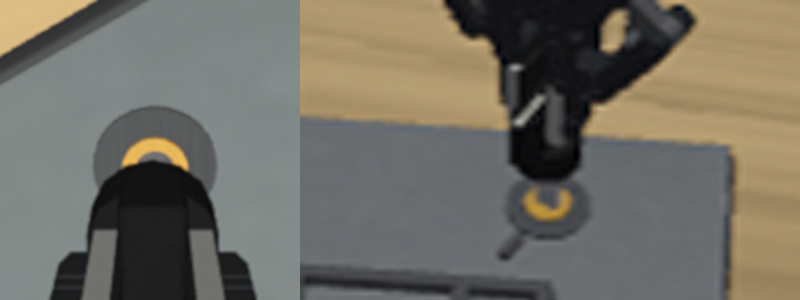

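Request:
carry_out([
  [0.0002,0.0006,0.003,0,0,0,255],
  [0.0002,0.0006,0.006,0,0,0,255],
  [0.0002,0.0006,0.009,0,0,0,255],
  [0.0002,0.0006,0.012,0,0,0,255],
  [0.0002,0.0006,0.014,0,0,0,255],
  [0.0002,0.0006,0.014,0,0,0,255],
], force=60)

```text
clock: 13.65
position: [0.5486, -0.0959, 0.1186]
tool_rot: [-3.14, -0.001, 2.732]
force: [-0.3, -0.8, -0.4]
grip_width: 0.0127
```

Run:
```python
from h import *
s=telemetry.observe(); T=wristT(s)
a,_=imaging.grab_frame('wrist'); b,_=imaging.grab_frame('scene')
c=cv2.resize(b[215:305,265:365],(500,450),interpolation=cv2.INTER_CUBIC)
save('w10',np.hstack([cv2.resize(a[180:330,240:390],(300,300)),c[:300]]))
print(s['clock'],s['position'],s['tool_rot'],s['grip_width'],s['force'],s['moment'])
```

```text
13.65 [ 0.54855647 -0.09590397  0.11861679] [-3.14035668e+00 -6.89137305e-04  2.73175000e+00] 0.012719970268624132 [-0.31970161 -0.78771928 -0.39399994] [ 0.01465797 -0.02338357 -0.02717427]
```

View pics/w10.png

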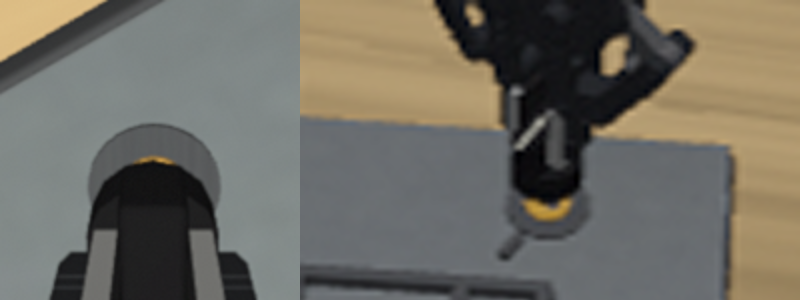

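The fingertips are now 7 mm past the first-contact height with almost no force, so the bore is on the stem. Next I press.

Request:
carry_out([
  [0,0,0.003,0,0,0,255],
  [0,0,0.006,0,0,0,255],
  [0,0,0.009,0,0,0,255],
  [0,0,0.011,0,0,0,255],
  [0,0,0.0125,0,0,0,255],
  [0,0,0.0125,0,0,0,255],
  [0,0,0.0125,0,0,0,255],
], force=60)

```text
clock: 14.62
position: [0.5487, -0.096, 0.1065]
tool_rot: [-3.14, -0.0, 2.732]
force: [-1.8, -0.2, 7.7]
grip_width: 0.0125
```

Run:
```python
from h import *
s=telemetry.observe()
print(s['clock'],s['position'],s['tool_rot'],s['grip_width'],s['force'],s['moment'])
```

```text
14.625 [ 0.54868811 -0.09595525  0.10648154] [-3.14025306e+00 -1.99899857e-04  2.73168703e+00] 0.01254575845069415 [-1.79073826 -0.17720565  7.7483081 ] [-0.09469404  0.50800918  0.02948934]
```

Request:
carry_out([
  [0,0,0.001,0,0,0,255],
  [0,0,0.002,0,0,0,255],
  [0,0,0.003,0,0,0,255],
  [0,0,0.003,0,0,0,255],
  [0,0,0.003,0,0,0,255],
  [0,0,0.003,0,0,0,255],
  [0,0,0.003,0,0,0,255],
  [0,0,0.003,0,0,0,255],
], force=60)

```text
clock: 15.62
position: [0.5491, -0.0959, 0.105]
tool_rot: [-3.14, 0.001, 2.732]
force: [-11.8, -0.1, 37.3]
grip_width: 0.0127
```

Run:
```python
from h import *
s=telemetry.observe(); T=wristT(s)
a,_=imaging.grab_frame('wrist'); b,_=imaging.grab_frame('scene')
c=cv2.resize(b[215:305,240:360],(600,450),interpolation=cv2.INTER_CUBIC)
save('w11',np.hstack([cv2.resize(a[180:330,240:390],(200,200)),c[:200]])); save('w11full',a);save('w11s',c)
print(s['clock'],s['position'],s['tool_rot'],s['grip_width'],s['force'],s['moment'])
```

```text
15.625 [ 0.54910671 -0.09594266  0.1050086 ] [-3.13979494e+00  1.30092517e-03  2.73162110e+00] 0.012674172860855426 [-11.84789318  -0.14352154  37.34538766] [-0.11279603  2.6063016   0.03160864]
```

View pics/w11full.png

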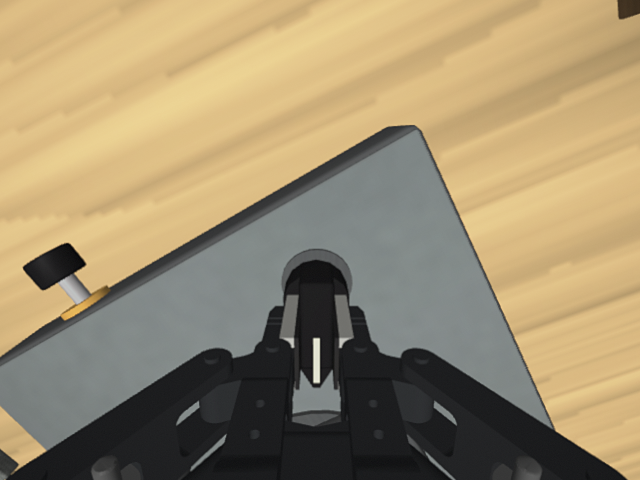

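View pics/w11s.png

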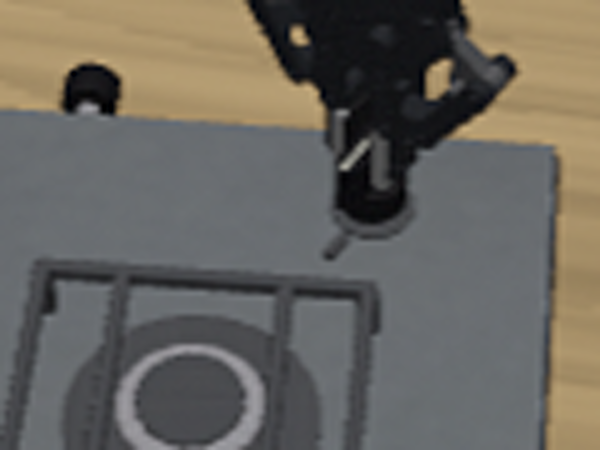

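The force climbs steeply to 37 N, so the stem is at its hard stop. The line on the knob points along the index bar and the slide is home. I'll ease off slightly so the push stays moderate.

Request:
carry_out([
  [0,0,-0.0005,0,0,0,255],
  [0,0,-0.0013,0,0,0,255],
  [0,0,-0.0013,0,0,0,255],
  [0,0,-0.0013,0,0,0,255],
  [0,0,-0.0013,0,0,0,255],
  [0,0,-0.0013,0,0,0,255],
  [0,0,-0.0013,0,0,0,255],
], force=60)

```text
clock: 16.6
position: [0.5489, -0.096, 0.1054]
tool_rot: [-3.14, 0.0, 2.732]
force: [-6.2, -0.3, 19.9]
grip_width: 0.0124
```

Run:
```python
from h import *
s=telemetry.observe(); T=wristT(s)
a,d=imaging.grab_frame('wrist')
# slide knob check: top-of-disc centre at z .064
g=cv2.cvtColor(a,cv2.COLOR_BGR2GRAY); m=(g<45).astype(np.uint8); m[300:]=0;m[:230]=0;m[:,100:]=0
x,y,w,h=cv2.boundingRect(m);c=(x+w/2,y+h/2);print(c,plane('wrist',c,.055,T).round(4))
print(s['clock'],s['position'],s['tool_rot'],s['grip_width'],s['force'],s['moment'])
```

```text
(55.0, 267.0) [ 0.4858 -0.2394  0.055 ]
16.6 [ 0.54887518 -0.09597426  0.1054076 ] [-3.14003379e+00  4.49061890e-04  2.73164058e+00] 0.012404443226565974 [-6.23995328 -0.34492555 19.93819573] [-0.02715907  1.40762266  0.02367344]
```

```bash
python3 -c "
from h import *
print(ticket.job_done())"
```

```text
the job is handed in; nothing more can be done
None
```

The job is handed in at about 16.7 s of the 53 s allowed, with the gripper still holding the knob pressed in; no verdict was reported.

- **Bleed slide:** I gripped the slide knob and pulled it. The tool moved 30 mm and stopped against resistance. I then pushed it back to its starting point with about 21 N. The last wrist picture puts it at x ≈ 0.486 m, against 0.485 to 0.488 m measured when home.
- **Control knob:** I found it at about (0.4465, 0.3240) m with its nose at -0.135 rad, gripped it by the bar, and turned it to the index bar's -0.41 rad. It went 7 mm onto the stem with almost no force. The spring then gave about 8 N, and the push rose to 37 N at the hard stop. I eased off to about 20 N, well above the 9 N needed to hold it fully in. Tool tilt is below 0.002 rad and heading error about 0.00 to 0.01 rad.
- **Checks that disagreed slightly:**
  - The two wrist headings placed the stem axis about 0.7 mm apart.
  - One small alignment move overshot by about 1 mm, and I corrected part of it before seating.
  - At the end there is a side force of about 6 N on the tool.
  - The grip opening read 12.4 mm on the 14 mm bar, and 26 mm on the 28 mm slide knob. I took this as an offset in the reading.
- **Bystanders:** I went nowhere near the brush and kept clear of the jar and carton. I did not measure them again at the end.

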